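# Dip the warmer's jacket oil and hold the dipstick level for reading

### The arm

A 6-joint arm with a two-finger parallel gripper is mounted at the origin on the work surface; the furniture and walls round the work are solid. World frame = base frame: x ahead of the robot, y to its left, z up, the work surface at z = 0. Lengths are in m, angles in rad, forces in N, time in s.
With the tool pointing down it reaches from about 0.3 to 0.75 m from the base axis. Payload 8.5 kg.
Tool frame: the origin (TCP) lies on the centre line of the jaws, within the pads' length; the fingertips stand ctrl.nose_length ahead of it and the grasp point (between the pads) lies 5 mm behind it (ctrl.nose_length is the distance from the TCP to the fingertips, in m); z points along the fingers, y is the line along which they close (so a half turn about z gives the same grasp; the last joint's range is limited). The gripper opens to 85 mm and grips with 20 to 120 N. Pads are 22 mm wide; open, the fingers measure 114 mm over their backs; the gripper's body (76 mm by 85 mm) begins 54 mm behind the grasp point. The pads swing forward as they close: fully open they stand 13 mm farther back than shut.
Start: joints at [-1.541, 0.381, 1.297, -0, 1.464, -0.215], TCP at [0.133, -0.534, 0.245] pointing down, gripper open.
Joint ranges: [-3.11, 3.11], [-0.89, 2.33], [0.22, 2.48], [-1.42, 4.56], [0.17, 2.85], [-2.88, 2.88]. Speed limits (rad/s): [2.39, 2.39, 3.14, 3.14, 3.14, 3.14].

### API

Orientations are given as a unit quaternion [x, y, z, w].
In Python, from bench import ctrl, eyes gives the robot as it stands.
- The arm moves only by the tool drive_tool, never from a script. Its argument "plan" is a list of rows, each a list of 2 entries, a list of its own where there are three numbers: the shift along the tool's x, y, z in mm, then the turn about the tool's z in degrees. A call has 1 to 5 rows; each row is the pose to reach, as a shift and turn from the pose commanded when the call began, along the tool's axes at that moment; what a row does not reach only later rows make up. A row lasts 1/8 s, in which the tool goes at most 62.5 mm and 10.7 degrees, less where a joint would pass 70% of its speed; a pose out of reach is approached as far as the arm can. A call with a gripper value outside its range is refused whole. "grip" is the opening, from 0 (shut) to 1 (fully open), set as the call begins (left out, the last holds). The fingers move at their own pace and stop on an object; "squeeze" is the grip in N (left out, the last holds). Time passes only in rows, so rows that repeat a pose let the fingers close. It gives the time, the measured TCP pose, the force, the opening and the grip force at its end, in the units of the state.
- ctrl.get_state(): the state, without advancing time (a new reading comes with each control period).
- eyes.grab_frame(name): name is "side" or "top" or "wrist"; returns (picture, depth): 400x640x3 uint8, red, green, blue; 400x640 float32, m along the optical axis (not along the pixel's ray), 0 where there is no reading.
- eyes.camera_params(name): a dict with "fx", "fy", "cx", "cy" (pixels), "extrinsics" (4x4, takes a point from camera to world coordinates); the wrist camera has in their place "hand_eye" (4x4, takes a point from camera to tool coordinates, whose origin is the TCP and whose axes are the flange's). Camera axes: x right, y down, z forward; pixel columns grow to the right and rows downward; lengths in m; the calibration is good to about 2 mm. A picture is of the moment at which its call begins: read the wrist's pose just before it. camera_params takes no time and is no camera call.
- ctrl.sign_off(): hands the job in; it is judged then, once.
Trained networks look in the newest picture that a camera, given by its name, has taken for a name from the list of things; names that differ only in an ending like _2 or _b are one class to them, and where a whole thing is asked for, a point or a joint stands for the part that bears it (a point fixed in the world has none). Each returns a list of dicts, best first, with "p" (0 to 1); they miss things now and then, are a little off and sometimes report something else, mostly with a low value. They report only what shows in the picture. A call takes as long as a camera call.
- eyes.regions_of(camera, query): "region" (400x640 bool, what is visible of it) and "centre" ([column, row] in pixels, amid what is visible of it).
- eyes.place_of(camera, query): "centre" ([column, row] in pixels: a listed point, or the origin of a listed thing).
The state is a dict: "clock": time; "qpos": joint angles; "dq": joint speeds; "joint_torque": joint torques, N m; "eef_pos": TCP position; "eef_rot": TCP orientation; "ft_force": force on the tool from outside, world axes, zero at the start; "torque": the same for the moment, N m; "gripper_width": opening from 0.0 (shut) to 1.0 (fully open); "gripper_force": force on a finger pad.
Only numpy, scipy, OpenCV 4.12 (cv2) and the standard library are available. Lean on these libraries where they do the work, as an engineer would, in place of code of your own. Each camera call takes 0.05 s, during which the arm holds its last target. There are 200 camera calls.

### The job

Check the oil in the jacket of the small round cocoa-butter warmer: lift the orange-handled dipstick off its drip tray, slide it down the slanted guide tube on the warmer's side until its collar sits on the tube's mouth, without forcing it, then draw it right out again. Finish with the dipstick held in the gripper over its drip tray, level and still so that the oil line can be read, tip over the tray, lifted clear of the wire forks but less than 20 cm above the bench; do not put it down or let go. Leave the bean cup, the timer and the nib jar where they stand.

Things in the scene. Friction and masses are not known exactly. Their poses are not given: they have to be found in the camera images.
- dipstick: Round gauge rod, 120 g. Origin on its axis at the collar's seating face (toward the tip); x axis points along the rod to the tip. Steel shaft 8 mm thick, x = 0 to 130 mm, two black marks near the tip; steel collar 32 mm across, x = 0 to -6 mm; orange handle 16 mm thick, x = -6 to -116 mm. Starts level in the forks of the tray, axis 80 mm above the bench, tip to the robot's left.
- rod_tip (a point): The tip of the dipstick: on its axis, 130 mm from the collar's seating face.
- drip_tray: Fixed shallow steel tray, 270 x 64 mm, rim 12 mm high, reaching from x = -105 to +165 mm; origin on the bench, x along the rod toward its tip. Two wire V forks, 92 mm high, 59 mm wide, at x = +60 mm (under the shaft) and -75 mm (under the handle's end). The dipstick's origin starts at x = +23 mm, so the handle from tray x = -60 to +10 mm is free to be gripped from above.
- guide_tube: Fixed steel tube on the right side of the warmer, slanting outward and up, 30 degrees above level. Origin: centre of its mouth, 107 mm above the bench; z axis along the tube, out of the mouth; the dipstick goes in along -z. Bore 14 mm, outside 20 mm, mouth flared to a rim 32 mm across (26 mm inside). With the collar on the rim the dipstick's origin is at this origin.
- warmer: Fixed round steel warmer, 128 mm across, lid 148 mm and lid knob 173 mm high, black foot. Origin on the bench under its centre; its guide tube comes out of the -y side, the mouth 108 mm from the warmer's axis. The tall sack bin at the robot's left is solid: a shoulder or elbow swung left may hit it; leaning the tool so that the wrist stays near and right helps.
- bean_cup: Steel cup filled with beans, 70 mm across, 36 mm high, loose. Origin under its centre.
- timer: White kitchen timer with a red top, 66 mm across, 50 mm high, loose. Origin under its centre.
- nib_jar: Tall jar of dark nibs with a white lid, 80 mm across, 163 mm high, loose. Origin under its centre.

How it is judged:
On the way, in this order (a step that is already met when the one before it is completed fails the run):
1. the dipstick is fully in: its collar sits on the mouth of the guide tube (distance between dipstick and guide_tube below 0.006 m and angle between the x axis of dipstick and the z axis of guide_tube, either way round below 0.07 rad), for 0.2 s.
2. the dipstick is drawn right out of the tube (z of rod_tip in the frame of guide_tube above 0.01 m), for 0.1 s.
At the end, for the whole second after the job is handed in: The gripper holds the dipstick still and level (within 8 degrees), its tip over the drip tray (inside its outline) and 100 to 200 mm above the bench, touching neither tray, forks nor warmer (angle between dipstick's own x axis and vertical between 1.43 and 1.71 rad and x of rod_tip in the frame of drip_tray between -0.105 and 0.165 m and y of rod_tip in the frame of drip_tray between -0.032 and 0.032 m and height (world z) of rod_tip between 0.1 and 0.2 m and linear speed of dipstick below 0.03 m/s and angular speed of dipstick below 0.2 rad/s and contact force between the fingers and dipstick above 2 N and contact force between dipstick and warmer below 0.1 N and contact force between dipstick and drip_tray below 0.1 N); the arm keeps its last pose, push and grip.
It fails at once if the dipstick is forced: more than 40 N against the warmer or its tube (contact force between dipstick and warmer above 40 N).
It fails at once if the bean cup, the timer or the nib jar is moved by more than 20 mm (distance of any of bean_cup, timer, nib_jar from where it was at the start of the episode above 0.02 m).
It also fails if it takes over 45 s, if anything falls off the work surface, if the arm or the gripper's body presses on something with over 40 N, if the wrist force passes 120 N, or if a joint passes its speed limit or range.

## Working session

There is one attempt and no reset: what is moved stays moved. The work goes in short steps, Python scripts to look and compute and a tool call to move; the robot and the scene stay as the last step left them, time stands still between calls to the robot, and variables do not carry over. Pictures are saved under pics/ and viewed, at most 10 in all, crops included, and the job is handed in when it is done.

Besides the shell and the picture viewer there is one more tool, called after "Emit:" as name(argument=value, ...), one argument or row to a line, values as JSON. drive_tool: Moves the arm, as the interface text tells. Its arguments: {"type":"object","properties":{"plan":{"type":"array","items":{"type":"array"}},"grip":{"type":"number"},"squeeze":{"type":"number"}},"required":["plan"]}

```bash
ls; mkdir -p pics; cat > h.py <<'E'
import numpy as np, cv2
from scipy.spatial.transform import Rotation as R
from bench import ctrl, eyes
def T_cam(n):
    p=eyes.camera_params(n)
    if n!='wrist': return p,np.array(p['extrinsics'])
    s=ctrl.get_state(); M=np.eye(4); M[:3,:3]=R.from_quat(s['eef_rot']).as_matrix(); M[:3,3]=s['eef_pos']
    return p,M@np.array(p['hand_eye'])
def cloud(n,d,p,M):
    v,u=np.mgrid[:400,:640]
    P=np.stack([(u-p['cx'])/p['fx']*d,(v-p['cy'])/p['fy']*d,d],-1)
    return P@M[:3,:3].T+M[:3,3]
def grab(n):
    p,M=T_cam(n); im,d=eyes.grab_frame(n)
    return im,d,cloud(n,d,p,M),p,M
E
python3 - <<'E'
from h import *
np.set_printoptions(precision=4,suppress=True)
s=ctrl.get_state(); print({k:np.round(v,4) for k,v in s.items()}, ctrl.nose_length)
ims=[]
for n in ['top','side']:
    im,d,C,p,M=grab(n); ims.append(im); np.savez(f'{n}.npz',im=im,d=d,C=C,M=M); print(n,p['fx'],M)
    for q in ['dipstick','rod_tip','drip_tray','guide_tube','warmer','bean_cup','timer','nib_jar']:
        r=eyes.regions_of(n,q)
        if r and q!='rod_tip':
            m=r[0]['region']&(d>0); c=C[m]; print(q,r[0]['p'],np.round(r[0]['centre']),m.sum(),'med',np.median(c,0),'lo',np.percentile(c,2,0),'hi',np.percentile(c,98,0)) 
            np.save(f'{n}_{q}.npy',r[0]['region'])
        if q in('dipstick','rod_tip','guide_tube','drip_tray'):
            for o in eyes.place_of(n,q)[:2]:print('  place',q,o['p'],o['centre'],C[int(o['centre'][1]),int(o['centre'][0])])
cv2.imwrite('pics/top.png',ims[0][...,::-1]);cv2.imwrite('pics/side.png',ims[1][...,::-1])
E
```

```text
pics
{'clock': np.float64(0.0), 'qpos': array([-1.5413,  0.3812,  1.2983, -0.    ,  1.4636, -0.2153]), 'dq': array([ 0.0001, -0.0004,  0.0005, -0.0014,  0.0008, -0.0004]), 'joint_torque': array([ -0.0008, -44.8471, -23.1279,  -0.0002,   0.0048,  -0.    ]), 'eef_pos': array([ 0.1333, -0.5333,  0.2447]), 'eef_rot': array([ 0.9925,  0.1221,  0.0001, -0.0008]), 'ft_force': array([0.3782, 0.2866, 0.1306]), 'torque': array([-0.0094, -0.0171,  0.0219]), 'gripper_force': np.float64(0.0), 'gripper_width': np.float64(0.9993)} 0.014
top 513.584680446471 [[-0.1627 -0.915   0.3693  0.0199]
 [-0.9867  0.1516 -0.059   0.0193]
 [-0.002  -0.3739 -0.9274  1.1797]
 [ 0.      0.      0.      1.    ]]
dipstick 0.48 [373. 182.] 177 med [ 0.4727 -0.1767  0.0834] lo [ 0.4532 -0.2281  0.0012] hi [ 0.5093 -0.1251  0.0884]
  place rod_tip 0.49 [348.1, 179.4] [ 0.4906 -0.1234  0.0836]
drip_tray 0.72 [375. 184.] 129 med [ 0.4696 -0.1808  0.0839] lo [ 0.4546 -0.2227  0.0784] hi [ 0.4861 -0.1285  0.0885]
warmer 0.77 [350. 216.] 1021 med [ 0.382  -0.1021  0.1452] lo [ 0.342  -0.1609  0.0362] hi [ 0.4167 -0.0455  0.
[... 846 characters left out ...]
-0.1134  0.0787]
  place drip_tray 0.73 [237.2, 257.8] [ 0.431  -0.27    0.0041]
guide_tube 0.62 [239. 212.] 249 med [ 0.3806 -0.2174  0.097 ] lo [ 0.3027 -0.2412 -0.0017] hi [ 0.3952 -0.1874  0.1184]
  place guide_tube 0.79 [231.7, 215.0] [ 0.3759 -0.2355  0.0961]
warmer 0.46 [407. 189.] 1734 med [0.573  0.1262 0.1349] lo [0.5244 0.1094 0.0007] hi [0.6003 0.1806 0.1641]
bean_cup 0.63 [367. 178.] 488 med [0.4423 0.139  0.0202] lo [ 0.4133  0.1038 -0.0006] hi [0.4747 0.166  0.0358]
timer 0.75 [374. 216.] 553 med [0.5532 0.0511 0.0343] lo [0.5208 0.0286 0.0035] hi [0.578  0.0838 0.0497]
nib_jar 0.72 [408. 190.] 1707 med [0.5734 0.1257 0.1355] lo [0.5312 0.1094 0.0065] hi [0.6003 0.1775 0.1641]
```

View pics/top.png

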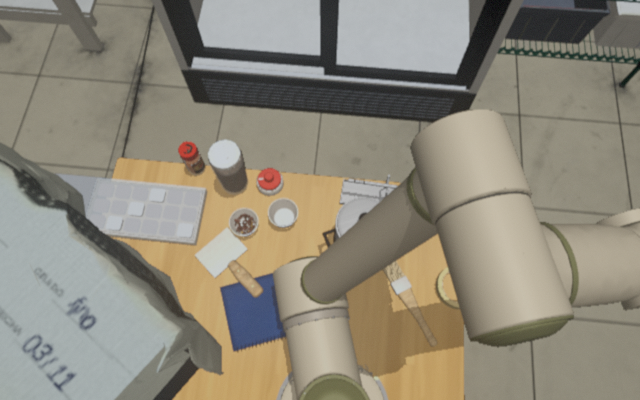

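View pics/side.png

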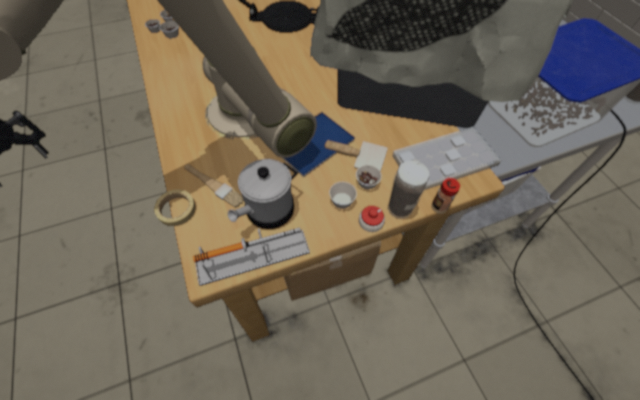

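```bash
cat >> h.py <<'E'
def ray(n,uv,z,pM=None):
    p,M=pM or T_cam(n); d=M[:3,:3]@np.array([(uv[0]-p['cx'])/p['fx'],(uv[1]-p['cy'])/p['fy'],1]); o=M[:3,3]
    return o+d*(z-o[2])/d[2]
def orange(im):
    h=cv2.cvtColor(im,cv2.COLOR_RGB2HSV); return (h[...,0]>5)&(h[...,0]<14)&(h[...,1]>190)&(h[...,2]>130)
E
python3 - <<'E'
from h import *
np.set_printoptions(precision=4,suppress=True)
z=np.load('side.npz'); im,d,C=z['im'],z['d'],z['C']
print('col,tip',ray('side',(246.9,244.3),.08),ray('side',(303.3,230.1),.08),'mouth',ray('side',(231.7,215),.107))
m=orange(im); m[:225]=0;m[275:]=0;m[:,:180]=0;m[:,260:]=0
c=C[m&(d>0)&(C[...,2]>.05)]; print(len(c),c.mean(0)); u,s,v=np.linalg.svd(c-c.mean(0)); print(v[0],c.min(0),c.max(0))
W=C[130:240,200:320].reshape(-1,3)
w=W[(W[:,2]>.125)&(W[:,2]<.15)]; print('lid',len(w),np.percentile(w,[1,50,99],axis=0))
k=W[(W[:,2]>.163)&(W[:,2]<.18)]; print('knob',len(k),k.mean(0),k.min(0),k.max(0))
t=np.load('side_guide_tube.npy')&(C[...,2]>.06); t=C[t]; print('tube',len(t),t.mean(0),np.percentile(t,[2,98],axis=0)); 
E
```

```text
col,tip [ 0.4539 -0.2422  0.08  ] [ 0.4998 -0.119   0.08  ] mouth [ 0.3836 -0.2356  0.107 ]
5 [ 0.4339 -0.313   0.0827]
[-0.3159 -0.9487  0.0149] [ 0.4295 -0.3257  0.0814] [ 0.4395 -0.2946  0.0839]
lid 2101 [[ 0.2356 -0.1887  0.1261]
 [ 0.3641 -0.1262  0.1438]
 [ 0.4202  0.0323  0.1489]]
knob 247 [ 0.3212 -0.078   0.1696] [ 0.258  -0.1442  0.1631] [0.3747 0.0054 0.1797]
tube 229 [ 0.3834 -0.2177  0.1018] [[ 0.3703 -0.2417  0.0767]
 [ 0.396  -0.1877  0.1189]]
```

Emit:
drive_tool(
  plan=[
    [[60, -30, 0], -10],
    [[120, -60, 0], -20],
    [[180, -90, 0], -30],
    [[235, -120, 0], -40],
    [[290, -150, 0], -50],
  ],
  grip=1,
)

```text
clock: 1.92
eef_pos: [0.3692, -0.3258, 0.2455]
eef_rot: [0.846, 0.532, 0.0, 0.0]
ft_force: [1.1, -0.9, 0.2]
gripper_width: 0.999
gripper_force: 0.0
```

Emit:
drive_tool(
  plan=[
    [[0, 0, 0], 0],
  ],
)

```text
clock: 2.05
eef_pos: [0.3702, -0.3245, 0.2455]
eef_rot: [0.846, 0.533, 0.0, 0.0]
ft_force: [-0.9, -1.4, -0.9]
gripper_width: 1.001
gripper_force: 0.0
```

```bash
python3 - <<'E'
from h import *
np.set_printoptions(precision=4,suppress=True)
im,d,C,p,M=grab('wrist'); print(p['fx'],M)
for q in ['dipstick','rod_tip','drip_tray','guide_tube','warmer']:
    for o in eyes.place_of('wrist',q)[:2]:print('  place',q,o['p'],o['centre'],[ray('wrist',o['centre'],h,(p,M)) for h in (0,.08,.107)])
cv2.imwrite('pics/w1.png',im[...,::-1]); np.savez('w1.npz',im=im,d=d,C=C,M=M)
E
```

```text
357.68747115602787 [[ 0.9021 -0.4133 -0.1237  0.4021]
 [-0.4314 -0.864  -0.2596 -0.2572]
 [ 0.0004  0.2876 -0.9578  0.3751]
 [ 0.      0.      0.      1.    ]]
  place dipstick 0.67 [365.0, 48.6] [array([ 0.4644, -0.239 ,  0.    ]), array([ 0.4511, -0.2429,  0.08  ]), array([ 0.4466, -0.2442,  0.107 ])]
  place drip_tray 0.7 [354.0, 86.6] [array([ 0.4407, -0.2665,  0.    ]), array([ 0.4324, -0.2645,  0.08  ]), array([ 0.4297, -0.2638,  0.107 ])]
  place guide_tube 0.77 [275.4, 74.0] [array([ 0.3754, -0.2221,  0.    ]), array([ 0.3811, -0.2296,  0.08  ]), array([ 0.383 , -0.2321,  0.107 ])]
```

View pics/w1.png

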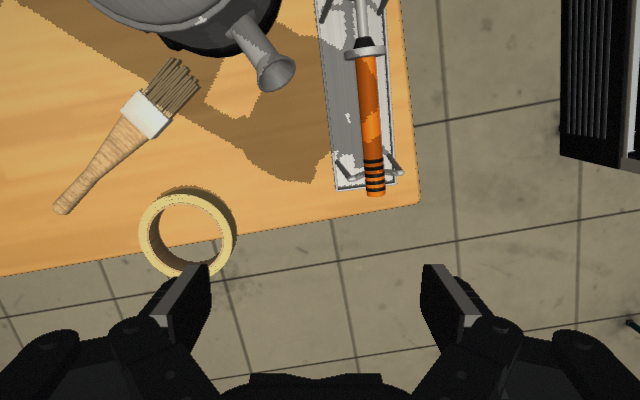

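```bash
python3 - <<'E'
from h import *
from scipy.optimize import least_squares
np.set_printoptions(precision=4,suppress=True)
zw=np.load('w1.npz'); zs=np.load('side.npz')
im,C=zw['im'],zw['C']; m=orange(im)&(zw['d']>0)&(C[...,2]>.05); c=C[m]; u,s,v=np.linalg.svd(c-c.mean(0),full_matrices=False)
print('rod',len(c),c.mean(0),v[0],np.degrees(np.arctan2(v[0][1],v[0][0])),[np.percentile((c-c.mean(0))@v[0],q) for q in(1,99)])
for n,z in(('w',zw),('s',zs)):
    C=z['C']; C=C[z['d']>0]
    b=C[(np.hypot(C[:,0]-.38,C[:,1]+.13)<.09)&(C[:,2]>.03)&(C[:,2]<.115)]
    f=least_squares(lambda q:np.hypot(b[:,0]-q[0],b[:,1]-q[1])-.064,[.38,-.13],loss='soft_l1',f_scale=.002); print(n,'warmer',f.x,len(b),np.median(abs(f.fun)))
    w=f.x; t=C[(np.hypot(C[:,0]-w[0],C[:,1]-w[1])>.07)&(np.hypot(C[:,0]-w[0],C[:,1]-w[1])<.14)&(C[:,2]>.06)&(C[:,2]<.125)&(np.abs(C[:,0]-.383)<.04)&(C[:,1]<-.18)]
    # fit outer cylinder r=10, elev 30
    def g(q):
        a=np.array([np.cos(q[2])*np.cos(np.pi/6),np.sin(q[2])*np.cos(np.pi/6),.5]); r=tt-[q[0],q[1],.107]; l=r@a; return np.linalg.norm(r-np.outer(l,a),axis=1)-.010
    tt=t
    for it in range(3):
        a=least_squares(g,[.382,-.233,-1.5] if it==0 else a.x,loss='soft_l1',f_scale=.002)
        ax=np.array([np.cos(a.x[2])*.866,np.sin(a.x[2])*.866,.5]); l=(t-[a.x[0],a.x[1],.107])@ax; tt=t[(l<-.012)&(l>-.05)]
    print(' tube',len(tt),a.x[:2],np.degrees(a.x[2]),'lmax',np.percentile(l,98), np.median(abs(a.fun)))
    mo=np.array([.3833,-.234]); print(' az by warmer',np.degrees(np.arctan2(*(mo-w)[::-1])),np.linalg.norm(mo-w))
E
```

```text
rod 1476 [ 0.4339 -0.2906  0.0872] [-0.3248 -0.9458 -0.0077] -108.95130524954007 [np.float64(-0.043169444347595703), np.float64(0.06333070356719428)]
w warmer [ 0.3632 -0.1261] 3723 0.002400023281989322
 tube 867 [ 0.3833 -0.2316] -77.65562109712683 lmax 0.002776650892792866 0.0002827442849425484
 az by warmer -79.45713109111105 0.10970843827424383
s warmer [ 0.3561 -0.1295] 1053 0.0010289795919304068
 tube 95 [ 0.3843 -0.236 ] -75.62872040297621 lmax 6.471287820315611e-05 0.0005892051884738014
 az by warmer -75.39175563232902 0.10803152196321412
```

Emit:
drive_tool(
  plan=[
    [[40, 28, 20], -3],
    [[62, 43, 60], -6.6],
    [[62, 43, 110], -6.6],
    [[62, 43, 150], -6.6],
    [[62, 43, 167], -6.6],
  ],
)

```text
clock: 2.98
eef_pos: [0.4325, -0.2907, 0.0761]
eef_rot: [0.817, 0.577, -0.0, -0.002]
ft_force: [0.5, -0.4, 0.1]
gripper_width: 1.001
gripper_force: 0.0
```

Emit:
drive_tool(
  plan=[
    [[0, 0, 0], 0],
    [[0, 0, 0], 0],
    [[0, 0, 0], 0],
    [[0, 0, 0], 0],
    [[0, 0, 0], 0],
  ],
  grip=0,
  squeeze=40,
)

```text
clock: 3.6
eef_pos: [0.4342, -0.2908, 0.079]
eef_rot: [0.816, 0.578, 0.0, 0.001]
ft_force: [1.3, 0.1, 4.1]
gripper_width: 0.17
gripper_force: 39.0
```

Emit:
drive_tool(
  plan=[
    [[0, 0, -40], 0],
    [[0, 5, -60], 7],
    [[-2, 12, -60], 17],
    [[-5, 23, -60], 28],
    [[-5, 23, -60], 28],
  ],
)

```text
clock: 4.22
eef_pos: [0.4539, -0.3027, 0.138]
eef_rot: [0.931, 0.364, -0.0, -0.0]
ft_force: [-0.6, -0.0, -1.4]
gripper_width: 0.173
gripper_force: 39.2
```

Emit:
drive_tool(
  plan=[
    [[0, 0, 40], 0],
    [[0, 0, 60], 0],
    [[0, 0, 70], 0],
    [[0, 0, 80], 0],
    [[0, 0, 87], 0],
  ],
  squeeze=20,
)

```text
clock: 4.85
eef_pos: [0.4536, -0.3028, 0.052]
eef_rot: [0.931, 0.365, -0.0, 0.0]
ft_force: [-2.2, -0.2, 8.1]
gripper_width: 0.169
gripper_force: 43.6
```

```bash
python3 - <<'E'
from h import *
s=ctrl.get_state(); print(s['eef_pos'],s['ft_force'],s['gripper_force'])
im,d,C,p,M=grab('wrist'); cv2.imwrite('pics/w2.png',im[...,::-1]); np.savez('w2.npz',im=im,d=d,C=C,M=M)
im2,_,_,_,_=grab('side'); cv2.imwrite('pics/both.png',np.hstack([cv2.resize(im[...,::-1],(400,250)),im2[150:400,100:500,::-1]]))
E
```

```text
[ 0.45355737 -0.30280041  0.05198656] [-2.19580364 -0.23254795  8.1117579 ] 43.570672273635864
```

View pics/both.png

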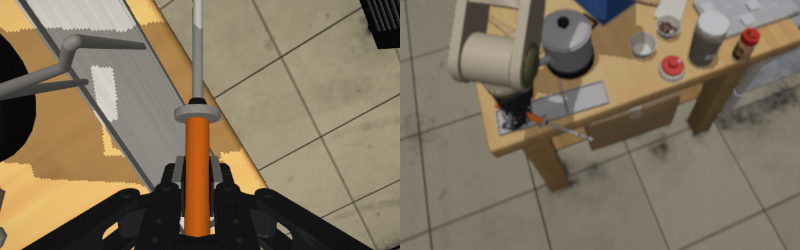

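Emit:
drive_tool(
  plan=[
    [[0, 0, 0], 0],
    [[0, 0, -40], 0],
    [[0, 0, -90], 0],
    [[0, 0, -110], 0],
    [[0, 0, -110], 0],
  ],
  squeeze=60,
)

```text
clock: 5.58
eef_pos: [0.454, -0.3031, 0.1625]
eef_rot: [0.931, 0.364, 0.0, 0.001]
ft_force: [-0.3, -0.0, -1.3]
gripper_width: 0.161
gripper_force: 59.1
```

```bash
cat >> h.py <<'E'
def rod():
    "fit rod in tool frame from wrist depth: returns tool-frame angle (tip-down), and points"
    s=ctrl.get_state(); Rt=R.from_quat(s['eef_rot']).as_matrix(); t=np.array(s['eef_pos'])
    im,d,C,p,M=grab('wrist'); L=(C-t)@Rt   # tool coords
    ok=(d>0)&(abs(L[...,1])<.03)&(L[...,2]>-.05)&(L[...,2]<.15)
    mo=orange(im)&ok; o=L[mo]
    x0=np.percentile(o[:,0],99)
    sh=L[ok&~orange(im)&(abs(L[...,1])<.012)&(L[...,0]>x0+.015)&(L[...,0]<x0+.14)]
    return s,im,o,sh,L,Rt,t
E
python3 - <<'E'
from h import *
np.set_printoptions(precision=4,suppress=True)
s,im,o,sh,L,Rt,t=rod(); print(s['eef_pos'],s['gripper_force'],len(o),len(sh))
o=o[o[:,0]>.015]
# top ridge: per x-bin min of z
def ridge(q,n):
    xs=[];zs=[];ys=[]
    for a in np.arange(q[:,0].min(),q[:,0].max(),n):
        b=q[(q[:,0]>=a)&(q[:,0]<a+n)]
        if len(b)>4: xs.append(b[:,0].mean()); zs.append(np.percentile(b[:,2],10)); ys.append(np.median(b[:,1]))
    return np.array([xs,ys,zs])
for q in(o,sh):
    r=ridge(q,.008); print(r.T[::3]); f=np.polyfit(r[0],r[2],1); g=np.polyfit(r[0],r[1],1); print('tilt',np.degrees(np.arctan(f[0])),'z0',f[1],'yaw',np.degrees(np.arctan(g[0])))
cv2.imwrite('pics/w3.png',im[...,::-1])
for q in('dipstick','rod_tip'): print(q,eyes.place_of('wrist',q)[:1], eyes.place_of('side',q)[:1])
E
```

```text
[ 0.454  -0.3031  0.1625] 59.052223563194275 6687 2591
[[ 0.0189 -0.0007 -0.0019]]
tilt 29.628150216202595 z0 -0.012691796783133428 yaw -0.009992579857245987
[[ 0.0564 -0.0007  0.0235]
 [ 0.0805 -0.0012  0.0371]
 [ 0.1045 -0.0008  0.0504]]
tilt 29.678870406263282 z0 -0.008895840684393534 yaw -0.012664858145508235
dipstick [{'centre': [317.7, 179.0], 'p': 0.88}] [{'centre': [238.6, 270.7], 'p': 0.95}]
rod_tip [] [{'centre': [297.2, 293.5], 'p': 0.59}]
```

View pics/w3.png

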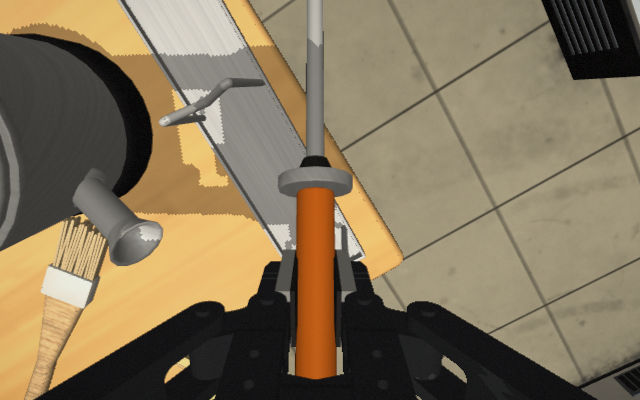

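```bash
cat >> h.py <<'E'
from scipy.optimize import least_squares
def tubefit(C,d,x0=(.3835,-.233,np.radians(-77))):
    t=C[d>0]; t=t[(t[:,2]>.06)&(t[:,2]<.13)&(np.hypot(t[:,0]-.38,t[:,1]+.21)<.05)]
    q=np.array(x0)
    for it in range(4):
        A=np.array([np.cos(q[2])*.866,np.sin(q[2])*.866,.5]); r=t-[q[0],q[1],.107]; l=r@A
        rad=np.linalg.norm(r-np.outer(l,A),axis=1)
        tt=t[(l<-.012)&(l>-.04)&(rad<.014)]
        def g(q):
            a=np.array([np.cos(q[2])*.866,np.sin(q[2])*.866,.5]); r=tt-[q[0],q[1],.107]; l=r@a
            return np.linalg.norm(r-np.outer(l,a),axis=1)-.010
        f=least_squares(g,q,loss='soft_l1',f_scale=.001); q=f.x
    m=(rad<.018)&(rad>.011)&(l>-.02); 
    return q,len(tt),np.median(abs(f.fun)),np.percentile(l[m],[50,90,98]),t[m]
E
python3 - <<'E'
from h import *
np.set_printoptions(precision=4,suppress=True)
s,im,o,sh,L,Rt,t=rod()
p,M=T_cam('wrist'); _,d=eyes.grab_frame('wrist'); C=cloud('wrist',d,p,M)
q,n,e,l,_=tubefit(C,d); print('tube',q[:2],np.degrees(q[2]),n,e,l)
for a in eyes.place_of('wrist','guide_tube')[:1]: print(a['p'],ray('wrist',a['centre'],.107,(p,M)))
He=np.array(p['hand_eye'])
def axhit(uv):
    dd=He[:3,:3]@np.array([(uv[0]-p['cx'])/p['fx'],(uv[1]-p['cy'])/p['fy'],1]); c=He[:3,3]
    # plane z=-.004+.57x
    k=(-.004+.57*c[0]-c[2])/(dd[2]-.57*dd[0]); return c+k*dd
for _ in range(2):
    for a in eyes.place_of('wrist','dipstick')[:1]: print('collar tool',a['p'],axhit(a['centre']))
print('orange end',np.percentile(o[:,0],[90,97,99,100]))
# silhouette: collar band (width |y|>.012) 
w=(abs(L[...,1])<.02)&(abs(L[...,1])>.010)&(L[...,0]>.02)&(L[...,0]<.08)&(abs(L[...,2]-(-.004+.57*L[...,0]))<.012)&(d>0)
c=L[w]; a=np.array([.8688,0,.4952]); print('collar along axis',len(c),np.percentile((c-[0,0,-.004])@a,[2,10,50,90,98]))
E
```

```text
tube [ 0.3833 -0.2314] -77.2873853817347 1445 0.00030939797872893936 [0.0015 0.0028 0.0032]
0.82 [ 0.3823 -0.2324  0.107 ]
collar tool 0.96 [0.0404 0.0001 0.019 ]
collar tool 0.96 [0.0404 0.0001 0.019 ]
orange end [0.0311 0.0359 0.0375 0.039 ]
collar along axis 518 [0.0412 0.0414 0.0419 0.0458 0.047 ]
```

Emit:
drive_tool(
  plan=[
    [[-25, 15, -40], 0],
    [[-60, 35, -62], 0],
    [[-91, 53, -62], -10],
    [[-91, 53, -62], -20],
    [[-91, 53, -62], -30],
  ],
)

```text
clock: 6.7
eef_pos: [0.4224, -0.4037, 0.223]
eef_rot: [0.804, 0.594, 0.0, -0.0]
ft_force: [0.6, -0.2, -0.7]
gripper_width: 0.163
gripper_force: 59.1
```

Emit:
drive_tool(
  plan=[
    [[0, 0, 0], -10],
    [[0, 0, 0], -20],
    [[0, 0, 0], -30],
    [[0, 0, 20], -30],
    [[0, 0, 20], -30],
  ],
)

```text
clock: 7.32
eef_pos: [0.4224, -0.4028, 0.2021]
eef_rot: [0.625, 0.781, 0.0, -0.002]
ft_force: [-0.7, -0.5, -0.8]
gripper_width: 0.164
gripper_force: 59.1
```

```bash
cat > m.py <<'E'
from h import *
np.set_printoptions(precision=4,suppress=True)
s,im,o,sh,L,Rt,t=rod()
p,M=T_cam('wrist'); _,d=eyes.grab_frame('wrist'); C=cloud('wrist',d,p,M)
q,n,e,l,_=tubefit(C,d); print('tube',q[:2],np.degrees(q[2]),n,e,l)
for a in eyes.place_of('wrist','guide_tube')[:1]: print(a['p'],ray('wrist',a['centre'],.107,(p,M)))
sh=sh[(sh[:,0]<.15)&(abs(sh[:,2]-(-.009+.57*sh[:,0]))<.01)]
xs=np.arange(.05,.15,.008); r=np.array([[b[:,0].mean(),np.median(b[:,1]),np.percentile(b[:,2],10)] for a in xs for b in [sh[(sh[:,0]>=a)&(sh[:,0]<a+.008)]] if len(b)>4])
f=np.polyfit(r[:,0],r[:,2],1);g=np.polyfit(r[:,0],r[:,1],1); print('tilt',np.degrees(np.arctan(f[0])),f[1]+.0046,'y',g,'yaw tool',np.degrees(np.arctan2(Rt[1,0],Rt[0,0])), t, s['clock'])
cv2.imwrite('pics/m%d.png'%(s['clock']*100),im[...,::-1]); print('pics/m%d.png'%(s['clock']*100))
E
python3 m.py
```

```text
return _methods._mean(a, axis=axis, dtype=dtype,
  ret = ret.dtype.type(ret / rcount)
Traceback (most recent call last):
  File "m.py", line 5, in <module>
    q,n,e,l,_=tubefit(C,d); print('tube',q[:2],np.degrees(q[2]),n,e,l)
              ~~~~~~~^^^^^
  File "h.py", line 43, in tubefit
    return q,len(tt),np.median(abs(f.fun)),np.percentile(l[m],[50,90,98]),t[m]
                                           ~~~~~~~~~~~~~^^^^^^^^^^^^^^^^^
IndexError: index -1 is out of bounds for axis 0 with size 0
```

```bash
sed -i 's/^q,n,e,l/#&/' m.py; sed -i 's/<.15)&(abs(sh/<.20)\&(abs(sh/;s/np.arange(.05,.15/np.arange(.05,.19/' m.py; sed -i 's/x0+.14)/x0+.12)/' h.py; python3 m.py; python3 - <<'E'
from h import *
import glob,os
f=max(glob.glob('pics/m*.png'),key=os.path.getmtime); a=cv2.imread(f)
s,_=eyes.grab_frame('side'); cv2.imwrite('pics/b2.png',np.hstack([cv2.resize(a,(400,250)),cv2.resize(s[150:275,150:350,::-1],(400,250))]))
E
```

```text
tilt 29.626679680607836 -0.004225013709731664 y [-0.0087  0.001 ] yaw tool 102.6174807270777 [ 0.4228 -0.4034  0.2037] 7.425
pics/m742.png
```

View pics/b2.png

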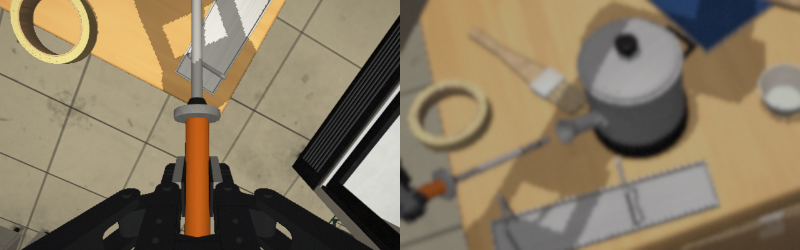

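Emit:
drive_tool(
  plan=[
    [[9, 0, 5], 0],
    [[17, 0, 10], 0],
    [[26, 0, 15], 0],
    [[35, 0, 20], 0],
    [[35, 0, 20], 0],
  ],
  squeeze=40,
)

```text
clock: 8.25
eef_pos: [0.4149, -0.3684, 0.183]
eef_rot: [0.625, 0.781, 0.0, -0.0]
ft_force: [0.3, 0.3, -1.7]
gripper_width: 0.163
gripper_force: 59.1
```

```bash
python3 - <<'E'
from h import *
s=ctrl.get_state(); print(s['eef_pos'],s['ft_force'],s['torque'])
s,_=eyes.grab_frame('side'); cv2.imwrite('pics/b3.png',cv2.resize(s[170:245,170:290,::-1],None,fx=5,fy=5,interpolation=cv2.INTER_CUBIC))
E
```

```text
[ 0.41494165 -0.36836484  0.18304507] [ 0.26454594  0.3148598  -1.65358287] [-0.03168544  0.01549243  0.01963952]
```

View pics/b3.png

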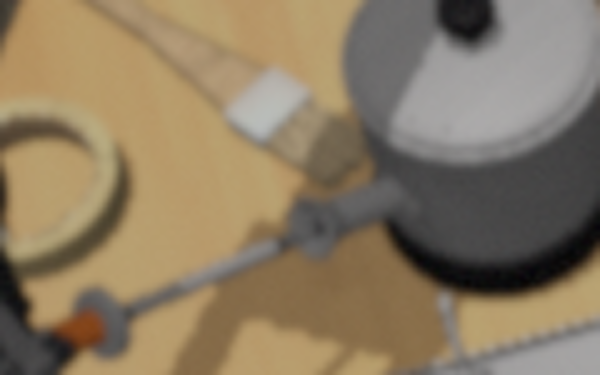

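Emit:
drive_tool(
  plan=[
    [[9, 0, 5], 0],
    [[17, 0, 10], 0],
    [[26, 0, 15], 0],
    [[26, 0, 15], 0],
  ],
  squeeze=30,
)

```text
clock: 8.8
eef_pos: [0.4092, -0.343, 0.168]
eef_rot: [0.625, 0.781, 0.0, -0.0]
ft_force: [-0.5, 0.4, -0.6]
gripper_width: 0.165
gripper_force: 59.1
```

Emit:
drive_tool(
  plan=[
    [[9, 0, 5], 0],
    [[17, 0, 10], 0],
    [[17, 0, 10], 0],
  ],
)

```text
clock: 9.18
eef_pos: [0.4055, -0.3265, 0.1579]
eef_rot: [0.625, 0.781, 0.0, -0.001]
ft_force: [-0.4, 0.3, -0.9]
gripper_width: 0.166
gripper_force: 59.1
```

Emit:
drive_tool(
  plan=[
    [[9, 0, 5], 0],
    [[17, 0, 10], 0],
    [[17, 0, 10], 0],
  ],
)

```text
clock: 9.55
eef_pos: [0.4017, -0.3099, 0.148]
eef_rot: [0.625, 0.781, 0.0, -0.001]
ft_force: [-0.8, 0.4, -1.1]
gripper_width: 0.164
gripper_force: 59.1
```

```bash
python3 - <<'E'
from h import *
im,_=eyes.grab_frame('side'); print(eyes.place_of('side','rod_tip'),eyes.place_of('side','dipstick')[:1])
p,M=T_cam('wrist'); i,d=eyes.grab_frame('wrist'); C=cloud('wrist',d,p,M)
try: q,n,e,l,_=tubefit(C,d); print('tube',q[:2],np.degrees(q[2]),n,e,l)
except Exception as e: print(e)
for a in eyes.place_of('wrist','guide_tube')[:1]: print(a['p'],a['centre'],ray('wrist',a['centre'],.107,(p,M)))
cv2.imwrite('pics/b4.png',np.hstack([cv2.resize(i[...,::-1],(400,250)),cv2.resize(im[170:245,170:290,::-1],(400,250))]))
E
```

```text
[] [{'centre': [215.7, 225.2], 'p': 0.6}]
tube [ 0.38327138 -0.231484  ] -77.6525081653908 1857 0.0002620316417836551 [0.00086961 0.00242892 0.00283238]
0.88 [309.4, 82.6] [ 0.38263436 -0.23347139  0.107     ]
```

View pics/b4.png

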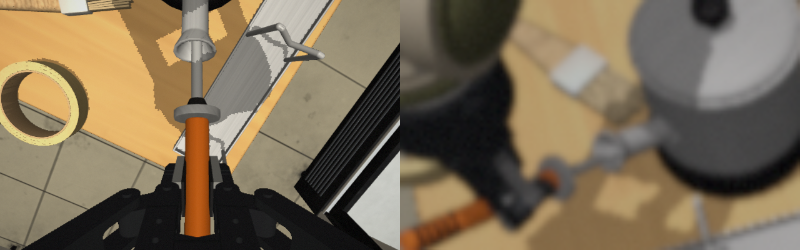

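Emit:
drive_tool(
  plan=[
    [[9, 0, 5], 0],
    [[17, 0, 10], 0],
    [[26, 0, 15], 0],
    [[31, 0, 18], 0],
    [[31, 0, 18], 0],
  ],
  grip=0,
  squeeze=25,
)

```text
clock: 10.42
eef_pos: [0.3951, -0.28, 0.1302]
eef_rot: [0.625, 0.781, 0.0, -0.0]
ft_force: [0.5, 0.8, -1.2]
gripper_width: 0.166
gripper_force: 59.1
```

```bash
python3 - <<'E'
from h import *
np.set_printoptions(precision=4,suppress=True)
s,im,o,sh,L,Rt,t=rod(); p,M=T_cam('wrist'); im,d=eyes.grab_frame('wrist')
print(t,s['ft_force'],s['gripper_force'],[ (a['p'],a['centre']) for q in('dipstick','guide_tube') for a in eyes.place_of('wrist',q)[:1]])
a=np.array([.8688,0,.4952]); r=L-[0,0,-.004]; l=r@a; rad=np.linalg.norm(r-l[...,None]*a,axis=-1)
m=(d>0)&(rad>.0095)&(rad<.018)&(l>.03)&(l<.09); print(np.histogram(l[m],np.arange(.036,.082,.002)))
E
```

```text
[ 0.3951 -0.28    0.1302] [ 0.5346  0.8016 -1.2152] 59.12284255027771 [(0.59, [315.1, 179.4]), (0.62, [310.8, 158.7])]
(array([  0,   0, 596, 382, 356, 201,   0,   0,   3, 610, 380, 307, 219,
       166, 152, 168, 193, 195, 188, 174, 183, 182, 178]), array([0.036, 0.038, 0.04 , 0.042, 0.044, 0.046, 0.048, 0.05 , 0.052,
       0.054, 0.056, 0.058, 0.06 , 0.062, 0.064, 0.066, 0.068, 0.07 ,
       0.072, 0.074, 0.076, 0.078, 0.08 , 0.082]))
```

Emit:
drive_tool(
  plan=[
    [[2, 0, 1.2], 0],
    [[3.5, 0, 2], 0],
    [[3.5, 0, 2], 0],
  ],
)

```text
clock: 11.0
eef_pos: [0.3944, -0.2769, 0.1283]
eef_rot: [0.625, 0.781, 0.0, -0.0]
ft_force: [-0.1, -0.3, -1.0]
gripper_width: 0.17
gripper_force: 59.1
```

Emit:
drive_tool(
  plan=[
    [[0.9, 0, 0.5], 0],
    [[0.9, 0, 0.5], 0],
  ],
)

```text
clock: 11.25
eef_pos: [0.3942, -0.276, 0.1278]
eef_rot: [0.625, 0.781, 0.0, -0.0]
ft_force: [-0.3, -0.4, -0.7]
gripper_width: 0.163
gripper_force: 59.1
```

Emit:
drive_tool(
  plan=[
    [[0.9, 0, 0.5], 0],
    [[0.9, 0, 0.5], 0],
  ],
)

```text
clock: 11.5
eef_pos: [0.394, -0.2751, 0.1273]
eef_rot: [0.625, 0.781, 0.0, -0.0]
ft_force: [-0.6, 0.8, -0.7]
gripper_width: 0.162
gripper_force: 59.1
```

Advanced about 6 mm; nearly at the collar. Continue in 0.7 mm steps until a force shows.

Emit:
drive_tool(
  plan=[
    [[0.6, 0, 0.35], 0],
    [[0.6, 0, 0.35], 0],
  ],
)

```text
clock: 11.75
eef_pos: [0.3939, -0.2746, 0.1269]
eef_rot: [0.625, 0.781, 0.0, -0.0]
ft_force: [-0.2, -0.1, -1.4]
gripper_width: 0.165
gripper_force: 59.1
```

Emit:
drive_tool(
  plan=[
    [[0.6, 0, 0.35], 0],
    [[0.6, 0, 0.35], 0],
  ],
)

```text
clock: 12.0
eef_pos: [0.3939, -0.2743, 0.1268]
eef_rot: [0.625, 0.781, -0.0, 0.0]
ft_force: [-0.1, -0.4, 0.8]
gripper_width: 0.167
gripper_force: 59.2
```

```bash
python3 - <<'E'
from h import *
np.set_printoptions(precision=4,suppress=True)
s,im,o,sh,L,Rt,t=rod(); p,M=T_cam('wrist'); im,d=eyes.grab_frame('wrist')
print(t,s['ft_force'])
a=np.array([.8688,0,.4952]); r=L-[0,0,-.004]; l=r@a; rad=np.linalg.norm(r-l[...,None]*a,axis=-1)
m=(d>0)&(rad>.0095)&(rad<.018)&(l>.03)&(l<.09); print(np.histogram(l[m],np.arange(.038,.07,.001)))
E
```

```text
[ 0.3939 -0.2743  0.1268] [-0.0989 -0.3738  0.7766]
(array([  0,   0,   2, 598, 191, 184, 178, 183, 164, 199, 186, 133, 127,
       123, 112, 113, 101,  86,  81,  87,  88,  72,  92, 103,  97, 104,
        97,  99,  97,  91,  98, 102]), array([0.038, 0.039, 0.04 , 0.041, 0.042, 0.043, 0.044, 0.045, 0.046,
       0.047, 0.048, 0.049, 0.05 , 0.051, 0.052, 0.053, 0.054, 0.055,
       0.056, 0.057, 0.058, 0.059, 0.06 , 0.061, 0.062, 0.063, 0.064,
       0.065, 0.066, 0.067, 0.068, 0.069, 0.07 ]))
```

Emit:
drive_tool(
  plan=[
    [[0.5, 0, 0.3], 0],
    [[0.5, 0, 0.3], 0],
    [[0.5, 0, 0.3], 0],
  ],
)

```text
clock: 12.48
eef_pos: [0.3939, -0.2742, 0.1267]
eef_rot: [0.625, 0.781, -0.0, 0.001]
ft_force: [-0.6, -4.8, 3.6]
gripper_width: 0.166
gripper_force: 59.3
```

Emit:
drive_tool(
  plan=[
    [[0.5, 0, 0.3], 0],
    [[-15, 0, -8.7], 0],
    [[-35, 0, -20], 0],
    [[-55, 0, -31.7], 0],
    [[-75, 0, -43.3], 0],
  ],
)

```text
clock: 13.1
eef_pos: [0.41, -0.3464, 0.1693]
eef_rot: [0.625, 0.781, 0.001, -0.001]
ft_force: [-0.3, -0.2, -0.7]
gripper_width: 0.16
gripper_force: 59.3
```

Emit:
drive_tool(
  plan=[
    [[-20, 0, -11.5], 0],
    [[-40, 0, -23], 0],
    [[-60, 0, -34.6], 0],
    [[-75, 0, -43.3], 0],
    [[-75, 0, -43.3], 0],
  ],
)

```text
clock: 13.72
eef_pos: [0.4265, -0.4199, 0.2124]
eef_rot: [0.625, 0.78, 0.0, -0.001]
ft_force: [0.7, 0.0, -1.2]
gripper_width: 0.163
gripper_force: 59.3
```

```bash
python3 m.py; python3 -c "
from h import *
eyes.grab_frame('side')
for q in ('rod_tip','dipstick','drip_tray'): print(q,[(a['p'],a['centre'],ray('side',a['centre'],.1)) for a in eyes.place_of('side',q)[:1]])"
```

```text
tilt 29.39280043785255 -0.003639969822749353 y [-0.0003  0.0005] yaw tool 102.59853922020791 [ 0.4265 -0.4199  0.2124] 13.725
pics/m1372.png
rod_tip [(0.79, [220.3, 225.9], array([ 0.38901918, -0.26941523,  0.1       ]))]
dipstick [(0.82, [164.8, 245.2], array([ 0.35998338, -0.38954436,  0.1       ]))]
drip_tray [(0.94, [242.0, 260.3], array([ 0.4903033 , -0.27218858,  0.1       ]))]
```

Emit:
drive_tool(
  plan=[
    [[0, 0, -40], 8],
    [[0, 0, -40], 18],
    [[0, 0, -40], 28],
    [[30, 9, -40], 31.8],
    [[80, 23, -40], 31.8],
  ],
)

```text
clock: 14.7
eef_pos: [0.4312, -0.3365, 0.2523]
eef_rot: [0.816, 0.578, 0.0, -0.0]
ft_force: [0.8, -0.1, -0.1]
gripper_width: 0.163
gripper_force: 59.3
```

```bash
python3 -c "
from h import *
s=ctrl.get_state(); Rt=R.from_quat(s['eef_rot']).as_matrix(); t=s['eef_pos']; print(t, np.degrees(np.arctan2(Rt[1,0],Rt[0,0])), (np.array([.4342,-.2908,.150])-t)@Rt*1000)"
```

```text
[ 0.4311817  -0.33645029  0.25234851] 70.68612561170103 [ 44.04390064 -12.21001864 102.36858371]
```

Emit:
drive_tool(
  plan=[
    [[44, -12, 0], 0],
    [[44, -12, 50], 0],
    [[44, -12, 95], 0],
    [[44, -12, 102], 0],
    [[44, -12, 102], 0],
  ],
)

```text
clock: 15.32
eef_pos: [0.4349, -0.2917, 0.1519]
eef_rot: [0.815, 0.579, 0.0, 0.001]
ft_force: [-0.7, -0.3, -1.3]
gripper_width: 0.165
gripper_force: 59.2
```

Emit:
drive_tool(
  plan=[
    [[0, 0, 15], 0],
    [[0, 0, 30], 0],
    [[0, 0, 45], 0],
    [[0, 0, 58], 0],
    [[0, 0, 58], 0],
  ],
)

```text
clock: 15.95
eef_pos: [0.4347, -0.2915, 0.0942]
eef_rot: [0.815, 0.579, 0.0, 0.0]
ft_force: [-1.9, 3.5, 3.2]
gripper_width: 0.162
gripper_force: 58.3
```

```bash
cat > lv.py <<'E'
from h import *
np.set_printoptions(precision=4,suppress=True)
s=ctrl.get_state(); Rt=R.from_quat(s['eef_rot']).as_matrix(); t=np.array(s['eef_pos'])
im,d,C,p,M=grab('wrist'); L=(C-t)@Rt; m=orange(im)&(d>0)&(L[...,0]>.012)&(abs(L[...,1])<.006); o=L[m]
r=np.array([[b[:,0].mean(),b[:,2].min()] for a in np.arange(.012,.045,.003) for b in [o[(o[:,0]>=a)&(o[:,0]<a+.003)]] if len(b)>10])
print(t,s['clock'],s['ft_force'],'handle tilt',np.degrees(np.arctan(np.polyfit(r[:,0],r[:,1],1)[0])))
c=r[-1]; x0=c[0]+.02
w=(d>0)&(abs(L[...,1])<.007)&(L[...,0]>x0)&(L[...,0]<x0+.10)
b=L[w]; b=np.array([[q[:,0].mean(),np.percentile(q[:,2],5)] for a in np.arange(x0,x0+.1,.005) for q in [b[(b[:,0]>=a)&(b[:,0]<a+.005)]] if len(q)>6]); print(b.T)
print('shaft tilt',np.degrees(np.arctan(np.polyfit(b[:,0],b[:,1],1)[0])) if len(b)>2 else None)
S,_=eyes.grab_frame('side'); print([(a['p'],a['centre'],ray('side',a['centre'],.08)) for q in('rod_tip','dipstick') for a in eyes.place_of('side',q)[:1]])
cv2.imwrite('pics/lv%d.png'%(s['clock']*100),np.hstack([cv2.resize(im[...,::-1],(400,250)),cv2.resize(S[190:290,180:340,::-1],(400,250))]));print('pics/lv%d.png'%(s['clock']*100))
E
python3 lv.py
```

```text
[ 0.4347 -0.2915  0.0942] 15.95 [-1.9292  3.54    3.2072] handle tilt 10.4634809375545
[[0.063  0.068  0.0729 0.078  0.083  0.088  0.0928 0.0981 0.103  0.1069
  0.1129 0.118  0.1226]
 [0.0043 0.0051 0.0062 0.007  0.0082 0.0091 0.0099 0.0109 0.012  0.013
  0.0894 0.0893 0.0892]]
shaft tilt 55.08374306468212
[(0.93, [299.9, 236.6], array([ 0.5088, -0.1349,  0.08  ])), (0.65, [244.0, 241.5], array([ 0.444 , -0.2439,  0.08  ]))]
pics/lv1595.png
```

Emit:
drive_tool(
  plan=[
    [[0, 0, 6], 0],
    [[0, 0, 11], 0],
    [[0, 0, 14], 0],
    [[0, 0, 14], 0],
  ],
)

```text
clock: 16.65
eef_pos: [0.4347, -0.2921, 0.079]
eef_rot: [0.815, 0.579, -0.0, 0.001]
ft_force: [-3.8, -3.1, 4.7]
gripper_width: 0.163
gripper_force: 58.8
```

```bash
python3 lv.py
```

```text
[ 0.4347 -0.2921  0.079 ] 16.65 [-3.834  -3.1443  4.6842] handle tilt 1.5423320129401457
[[ 0.0624  0.0674  0.0724  0.0774  0.0823  0.0876  0.092   0.0974  0.1017
   0.1074  0.1123  0.1174  0.1205]
 [-0.0066 -0.0064 -0.0062 -0.0061 -0.006  -0.0059 -0.0058 -0.0056 -0.0055
   0.0741  0.0738  0.074   0.0742]]
shaft tilt 58.291934273055354
[(0.74, [302.7, 233.7], array([ 0.5066, -0.1255,  0.08  ])), (0.64, [243.5, 242.4], array([ 0.4453, -0.246 ,  0.08  ]))]
pics/lv1664.png
```

Emit:
drive_tool(
  plan=[
    [[0, 0, -15], 0],
    [[0, 0, -45], 0],
    [[-10, 0, -62], 0],
    [[-25, 0, -65], 0],
    [[-25, 0, -65], 0],
  ],
)

```text
clock: 17.48
eef_pos: [0.426, -0.3157, 0.1432]
eef_rot: [0.815, 0.579, 0.0, -0.0]
ft_force: [-0.0, 0.7, -0.0]
gripper_width: 0.163
gripper_force: 57.8
```

```bash
python3 lv.py; cp pics/lv1*.png /tmp; ls pics
```

```text
[ 0.426  -0.3157  0.1432] 17.475 [-0.0209  0.6649 -0.0339] handle tilt 4.108247931419185
[[ 0.0628  0.0678  0.0728  0.0778  0.0828  0.0878  0.0927  0.0978  0.1024
   0.1076  0.1131  0.1168  0.1227  0.134 ]
 [-0.0033 -0.0029 -0.0027 -0.0021 -0.0018 -0.0014 -0.0009 -0.0004 -0.0001
   0.138   0.0585  0.0597  0.1384  0.1379]]
shaft tilt 65.43970139827745
[(0.88, [287.0, 224.9], array([ 0.4662, -0.1417,  0.08  ])), (0.93, [227.6, 237.9], array([ 0.4142, -0.2693,  0.08  ]))]
pics/lv1747.png
b2.png
b3.png
b4.png
both.png
lv1595.png
lv1664.png
lv1747.png
m1372.png
m742.png
side.png
top.png
w1.png
w2.png
w3.png
```

Emit:
drive_tool(
  plan=[
    [[0, 0, 0], 0],
    [[0, 0, 0], 0],
    [[0, 0, 0], 0],
    [[0, 0, 0], 0],
    [[0, 0, 0], 0],
  ],
)

```text
clock: 18.3
eef_pos: [0.4263, -0.3149, 0.1439]
eef_rot: [0.815, 0.579, 0.0, 0.0]
ft_force: [-0.4, -0.3, -0.9]
gripper_width: 0.163
gripper_force: 57.8
```

```bash
python3 lv.py
```

```text
[ 0.4263 -0.3149  0.1439] 18.3 [-0.3526 -0.2733 -0.8658] handle tilt 4.498067177723983
[[ 0.0628  0.0678  0.0728  0.0778  0.0828  0.0877  0.0927  0.0978  0.1023
   0.1075  0.1127  0.1173  0.1223  0.1334]
 [-0.0034 -0.0029 -0.0025 -0.0022 -0.0017 -0.0013 -0.001  -0.0008 -0.0001
   0.1392  0.0593  0.0627  0.1384  0.1391]]
shaft tilt 65.69770803637432
[(0.71, [289.3, 221.3], array([ 0.4614, -0.132 ,  0.08  ])), (0.75, [225.0, 234.1], array([ 0.4021, -0.2693,  0.08  ]))]
pics/lv1830.png
```

View pics/lv1747.png

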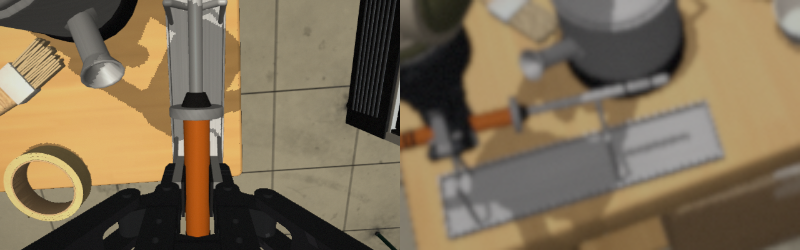

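```bash
python3 -c "
from bench import ctrl
print(ctrl.sign_off())"
```

```text
the job is handed in; nothing more can be done
None
```

I handed the job in. The dipstick went down the guide tube until its collar seated with about 6 N and came right out again. It is now held still over the drip tray, about 4.6° off level (limit 8°), with the tip about 135 mm above the bench by my estimate; the sign-off gave no verdict.

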